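Rock the tight tube block out of the dry-block heater and hold it clear

ROBOT

A 6-joint arm with a two-finger parallel gripper is mounted at the origin on the work surface. World frame = base frame: x ahead of the robot, y to its left, z up, the work surface at z = 0. Lengths are in mm, angles in rad, forces in N, time in s.
With the tool pointing down it reaches from about 300 to 775 mm from the base axis. Payload 14.6 kg.
Tool frame: the origin (TCP) lies on the centre line of the jaws, within the pads' length; the fingertips stand 22 mm ahead of it and the grasp point (between the pads) lies 3 mm ahead of it (manip.tcp_to_tips is the distance from the TCP to the fingertips, in mm); z points along the fingers, y is the direction in which the jaws open and shut (so a half turn about z gives the same grasp; the last joint's range is limited). The gripper opens to 94 mm and grips with 3 to 60 N. Pads are 16 mm wide; open, the fingers measure 119 mm over their backs; the gripper's body (75 mm by 177 mm) begins 78 mm behind the grasp point.
Start: joints at [-0.067, 0.3, 1.521, -0, 1.321, -0.067], TCP at [549.99, -0.002, 227.446] pointing down, gripper open.
Joint ranges: [-3.03, 3.03], [-0.79, 2.21], [0.23, 2.52], [-1.04, 4.18], [0, 3.07], [-2.55, 2.55]. Speed limits (rad/s): [2.22, 2.22, 2.57, 3.14, 3.14, 3.14].

INTERFACE

Orientations are given as [roll, pitch, yaw] about the fixed x, y, z axes, in that order (R = Rz(yaw) Ry(pitch) Rx(roll)).
In Python, from cell import manip, vision, workorder gives the robot as it stands.
- The arm moves only by the tool carry_out, never from a script. Its argument "deltas" is a list of rows, each a list of 3 entries, a list of its own where there are three numbers: the shift along the tool's x, y, z in cm, then the turn about the tool's z in degrees, then the opening, from 0 (shut) to 1 (fully open). A call has 1 to 20 rows; each row shifts and turns the commanded pose from where the row before left it, along the tool's axes as they then stand; what a row does not reach is not made up. A row lasts 1/12 s, in which the tool goes at most 41.7 mm and 7.16 degrees, less where a joint would pass 70% of its speed; a pose out of reach is approached as far as the arm can. A call with a gripper value outside its range is refused whole. The fingers move at their own pace and stop on an object; "grip_force" is the grip in N (left out, the last holds). Time passes only in rows, so rows that do not move let the fingers close. It gives the time, the measured TCP pose, the force and the opening at its end, in the units of the state.
- manip.read_state(): the state, without advancing time (a new reading comes with each control period).
- vision.camera(name): name is "scene" or "side" or "wrist"; returns (picture, depth): 420x560x3 uint8, red, green, blue; 420x560 float32, mm along the optical axis (not along the pixel's ray), 0 where there is no reading.
- vision.calibration(name): a dict with "mtx" (3x3 intrinsics, pixels), "eye" and "orientation" of the camera in the world. Camera axes: x right, y down, z forward; pixel columns grow to the right and rows downward; lengths in mm; the calibration is good to about 2 mm. A picture is of the moment at which its call begins: read the wrist's pose just before it. calibration takes no time and is no camera call; for the wrist camera it gives the pose at the moment of the call.
- workorder.sign_off(): hands the job in, once; it reports no verdict.
The state is a dict: "clock": time; "joints": joint angles; "qd": joint speeds; "effort": joint torques, N m; "eef_pos": TCP position; "eef_rot": TCP orientation; "wrist_force": force on the tool from outside, world axes, zero at the start; "moment": the same for the moment, N m; "finger_gap": finger opening in mm.
Only numpy, scipy, OpenCV 4.12 (cv2) and the standard library are available. Lean on these libraries where they do the work, as an engineer would, in place of code of your own. Each camera call takes 0.05 s, during which the arm holds its last target.

TASK

The aluminium tube block has to come out of the dry-block heater so that I can wipe the well, but the sprung leaves in the well grip it so tightly left and right that a straight pull would only bring the heater up off the bench. Take the block by its red lifting handle and rock it from side to side, leaning it well over to the left and to the right, a few times, until it has walked up free of the leaves, while the heater stays standing where it is and the other things on the bench are left alone. Finish holding the block upright and still in the gripper, over its well and just clear of the heater's top (a centimetre or three): do not put it down or let go, the job ends while you hold it.

Things in the scene. Friction and masses are not known exactly. Their poses are not given: they have to be found in the camera images.
- heater: Dry-block heater, loose on the bench, 2.4 to 2.6 kg: white case 220 (x) x 200 (y) x 85 mm high on rubber feet, sloping control panel at its front (-x). Origin: centre of its underside; x to its back, y to its left as seen from the front, z up. In its flat top an open well 75 (x) x 64 (y) mm, 40 mm deep; floor 45 mm above the bench; centre 25 mm behind the origin (+x).
- heater_well (a point): Centre of the well's mouth, level with the heater's flat top (85 mm above the bench). Axes as the heater's. The block stays in the leaves' grip until its underside is 26 mm above the well's floor (some 4 mm more to pass their curve) and leaves the well at 40 mm. Both leaves together hold more than the heater weighs, so a straight pull lifts the heater; one side at a time slides.
- left_line (a point): Middle of the line, along the heater's x, where the left (+y) leaf presses on the block: y = +25 mm in the heater, 71 mm above the bench. Each leaf, a bowed steel spring, presses with about 30 N, friction 0.6 (varying 12 %), so each side holds about 18 N; it yields up to 6 mm sideways. Tilt the block, top towards +y, about this line: this side stays, the right side slides up.
- right_line (a point): The same for the right (-y) leaf: y = -25 mm, 71 mm above the bench. Tilted, top towards -y, about this line, the left side slides up. A swing from lean to lean raises the block's middle by up to 25 mm x its angle and takes about 1 N m; it can lean some 10 degrees each way. Turning about a line 5 mm nearer the middle gains a little less but keeps the pull on the heater small. Both points are fixed to the heater.
- block: Aluminium tube block to take out, 70 (x) x 50 (y) x 45 mm high, four 16 mm holes in its top, 0.3 to 0.5 kg with its handle. Origin: centre of its underside; axes parallel to the heater's at the start, when it stands on the well's floor (origin 45 mm above the bench, its top 5 mm above the heater's top). A 10 mm steel stem in the middle of its top carries the red handle.
- block_grip (a point): Centre of the red handle: a straight bar 64 (x) x 16 (y) x 22 mm high, 84 mm above the block's underside (129 mm above the bench at the start). Its long direction runs along the block's x: pinch it across its 16 mm, along y, from above; 28 mm are free between the bar and the block's top. Axes as the block's.
- tube_rack: Bystander: wooden test-tube rack 200 x 66 x 73 mm (long along its x) holding three tubes up to 111 mm high; stands on the +y side of the heater, about 190 mm from it centre to centre. Origin: centre of its underside, z up.
- spare_block: Bystander: second aluminium tube block 70 x 50 x 45 mm with eight small holes and NO handle, lying on the bench on the -y side of the heater. Origin: centre of its underside.
- green_bottle: Bystander: green glass bottle with black cap, 72 mm across, 165 mm high. Origin: centre of its underside.
- yellow_bottle: Bystander: yellow plastic bottle with red cap, 58 mm across, 140 mm high. Origin: centre of its underside.
- white_jar: Bystander: white plastic jar with red cap, 76 mm across, 110 mm high. Origin: centre of its underside.
- beaker: Bystander: glass beaker, 70 mm across, 90 mm high. Origin: centre of its underside.
Things that resemble listed ones, but are neither listed nor needed, are in the scene too. Leave any green or purple look-alike of the block alone.

How it is judged (in metres and radians):
On the way, in this order (a step that is already met when the one before it is completed fails the run):
1. the block, still gripped by the leaves, is leant at least 3.5 degrees to the heater's left (+y) (angle between block's own z axis and vertical above 0.06 rad and y of block_grip in the frame of heater above 0.002 m and z of block in the frame of heater below 0.073 m and contact force between the fingers and block above 1 N), for 0.05 s.
2. the block, still gripped by the leaves, is leant at least 3.5 degrees to the heater's right (-y) (angle between block's own z axis and vertical above 0.06 rad and y of block_grip in the frame of heater below -0.002 m and z of block in the frame of heater below 0.073 m and contact force between the fingers and block above 1 N), for 0.05 s.
At the end, for the whole second after the job is handed in: The gripper holds the block still and upright within 8 degrees, over the well within 30 mm, its underside 4 to 50 mm above the heater's top and touching nothing of the heater; the heater stands flat on the bench within 25 mm of where it was (z of block in the frame of heater_well between 0.004 and 0.05 m and horizontal distance between block and heater_well below 0.03 m and angle between block's own z axis and vertical below 0.14 rad and linear speed of block below 0.02 m/s and contact force between the fingers and block above 3 N and contact force between block and heater below 0.2 N and height (world z) of heater below 0.004 m and angle between heater's own z axis and vertical below 0.03 rad and distance of heater from where it was at the start of the episode below 0.025 m); the arm keeps its last pose, push and grip.
It fails at once if the heater comes up off the bench (middle of its underside more than 6 mm up), tips more than 4 degrees or is dragged more than 30 mm (height (world z) of heater above 0.006 m or angle between heater's own z axis and vertical above 0.07 rad or distance of heater from where it was at the start of the episode above 0.03 m).
It fails at once if a bystander is moved more than 20 mm (distance of any of tube_rack, spare_block, green_bottle, yellow_bottle, white_jar, beaker from where it was at the start of the episode above 0.02 m).
It also fails if it takes over 54 s, if anything falls off the work surface, if the arm or the gripper's body presses on something with over 40 N, if the wrist force passes 120 N, or if a joint passes its speed limit or range.

## Working session

There is one attempt and no reset: what is moved stays moved. The work goes in short steps, Python scripts to look and compute and a tool call to move; the robot and the scene stay as the last step left them, time stands still between calls to the robot, and variables do not carry over. Pictures are saved under pics/ and viewed, and the job is handed in when it is done.

Besides the shell and the picture viewer there is one more tool, called by a JSON object that holds its "fn" and its "kwargs". carry_out: Moves the arm, as the interface text tells. Its arguments: {"type":"object","properties":{"deltas":{"type":"array","items":{"type":"array"}},"grip_force":{"type":"number"}},"required":["deltas"]}

```bash
ls -la; mkdir -p pics; python3 - <<'E'
from cell import manip, vision, workorder
import cv2, numpy as np
print(manip.read_state()); print([a for a in dir(manip) if a[0]!='_'],manip.tcp_to_tips)
for n in ("scene","side"):
    p,d=vision.camera(n); c=vision.calibration(n); print(n,c)
    cv2.imwrite(f"pics/{n}0.png",p[:,:,::-1]); np.savez(f"{n}0.npz",p=p,d=d,**c)
E
```

```text
total 12
drwxr-xr-x  3 agent agent 4096 Dec  7 06:02 .
drwxr-xr-x 23 root  root  4096 Dec  7 06:02 ..
drwxr-xr-x  2 agent agent 4096 Dec  7 06:02 pics
{'clock': 0.0, 'joints': array([-6.65927971e-02,  3.00455464e-01,  1.52158345e+00, -3.30486806e-06,
        1.32070017e+00, -6.65957016e-02]), 'qd': array([-0.00017046,  0.00072812,  0.00143579,  0.00045113,  0.00054987,
        0.00055213]), 'effort': array([-1.53750298e-03, -5.31805658e+01, -3.52735734e+01,  7.07558286e-02,
        2.43994006e-02, -4.79655944e-05]), 'eef_pos': array([5.49761150e+02, 1.61595022e-02, 2.26893892e+02]), 'eef_rot': array([-3.14044855e+00, -7.30972577e-05,  1.57080001e+00]), 'wrist_force': array([-0.0012608 , -0.31378969,  0.24149051]), 'moment': array([-0.0208587 , -0.0152747 , -0.02567236]), 'finger_gap': 94.21167093776334}
['Unreachable', 'read_state', 'tcp_to_tips'] 22.0
scene {'mtx': array([[450.44512392,   0.        , 278.82086194],
       [  0.        , 450.44512392, 210.56055081],
       [  0.        ,   0.        ,   1.        ]]), 'eye': array([1160.72300319, -614.08298151, 1204.49747917]), 'orientation': array([-2.48591750e+00,  2.42228757e-03,  7.57384360e-01])}
side {'mtx': array([[491.8773485 ,   0.        , 285.09269847],
       [  0.        , 491.8773485 , 207.01810829],
       [  0.        ,   0.        ,   1.        ]]), 'eye': array([-21.81047629, 951.71414039, 877.83245921]), 'orientation': array([-2.1746947 ,  0.00803248, -2.58699993])}
```

View pics/scene0.png

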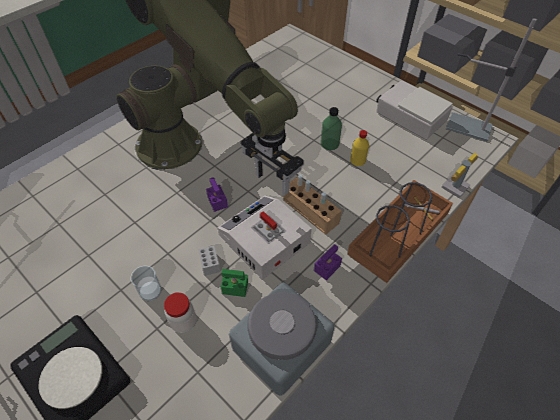

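View pics/side0.png

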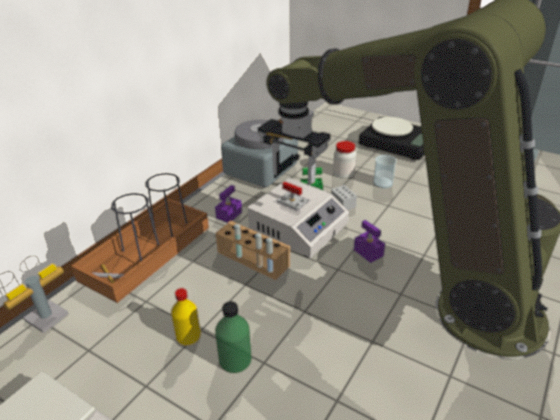

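The scene view shows the heater at about (270,235) with the red handle at (268,220). The side view has the handle at (292,188), the rack on the heater's +y side, and the two bottles well away. Next I'll measure the handle and heater.

```bash
cat > h.py <<'E'
import numpy as np, cv2
from scipy.spatial.transform import Rotation as R
def ray(c,uv):
    uv=np.atleast_2d(uv); K=c["mtx"]
    d=np.c_[(uv[:,0]-K[0,2])/K[0,0],(uv[:,1]-K[1,2])/K[1,1],np.ones(len(uv))]
    return d@R.from_euler("xyz",c["orientation"]).as_matrix().T
def onplane(c,uv,z):
    d=ray(c,uv); e=c["eye"]; return e+d*((z-e[2])/d[:,2])[:,None]
def pts(c,d,m):
    v,u=np.nonzero(m&(d>0)); return c["eye"]+ray(c,np.c_[u,v])*d[v,u][:,None]
def redmask(p):
    h=cv2.cvtColor(p,cv2.COLOR_RGB2HSV); return (((h[...,0]<8)|(h[...,0]>172))&(h[...,1]>150)&(h[...,2]>70))
E
python3 - <<'E'
from h import *
for n,box in (("scene",(250,205,290,240)),("side",(275,175,310,203))):
    z=np.load(n+"0.npz"); c={k:z[k] for k in("mtx","eye","orientation")}; p,d=z["p"],z["d"]
    m=redmask(p); b=np.zeros_like(m); b[box[1]:box[3],box[0]:box[2]]=1; m&=b
    P=pts(c,d,m); print(n,m.sum(),P.min(0).round(),P.max(0).round())
    T=P[P[:,2]>np.percentile(P[:,2],90)-4]
    r=cv2.minAreaRect(T[:,:2].astype(np.float32)); print("top",np.median(T[:,2]),len(T),r)
    # heater top
    hs=cv2.cvtColor(p,cv2.COLOR_RGB2HSV)
    d2=np.ones_like(m); A=pts(c,d,d2); q=A[(abs(A[:,2]-85)<5)&(np.hypot(A[:,0]-P[:,0].mean(),A[:,1]-P[:,1].mean())<170)]
    print("heater top",len(q),np.median(q[:,2]),cv2.minAreaRect(q[:,:2].astype(np.float32)),q.min(0).round(),q.max(0).round())
    up=cv2.resize(p[150:290,190:360] if n=="scene" else p[160:280,200:370],None,fx=4.6,fy=4.6,interpolation=cv2.INTER_CUBIC); cv2.imwrite(f"pics/{n}_z.png",up[:,:,::-1])
E
```

```text
scene 123 [563. -74. 122.] [623. -56. 145.]
top 140.53550225777587 70 ((592.4068603515625, -64.7057876586914), (14.135764122009277, 60.43714904785156), 83.70457458496094)
heater top 2583 84.69964088429992 ((580.7052001953125, -88.44630432128906), (256.4138488769531, 192.63412475585938), 83.31568145751953) [ 482. -226.   80.] [685.  41.  90.]
side 105 [557. -65. 122.] [619. -48. 140.]
top 136.15704803192887 42 ((587.5732421875, -56.86919403076172), (15.749321937561035, 62.36715316772461), 87.49421691894531)
heater top 1596 82.1805778338184 ((580.056640625, -83.85734558105469), (255.60372924804688, 185.453369140625), 84.55516052246094) [ 486. -218.   80.] [682.  48.  89.]
```

View pics/scene_z.png

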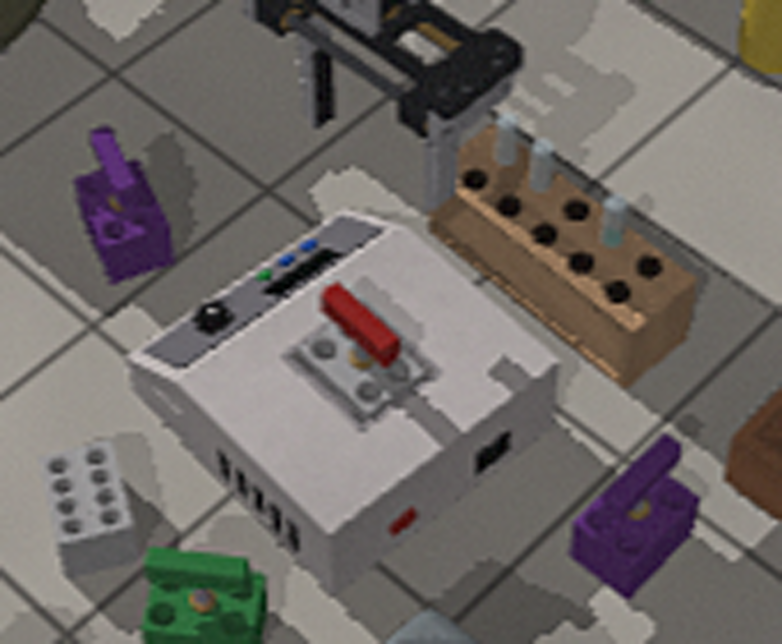

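The zoomed view shows the red handle, along heater x, on the block at zoom (360,325), with the control panel facing the robot. The two cameras differ by 8 mm in y, so I'll refine with the wrist camera.

```bash
cat > w.py <<'E'
from h import *
import sys
from cell import manip, vision
def look(tag,ztop=140.):
    s=manip.read_state(); c=vision.calibration("wrist"); p,d=vision.camera("wrist")
    cv2.imwrite(f"pics/{tag}.png",p[:,:,::-1]); np.savez(tag+".npz",p=p,d=d,**c)
    return s,c,p,d
if __name__=="__main__":
    s,c,p,d=look(sys.argv[1]); print(s["eef_pos"],s["eef_rot"],c["eye"],c["orientation"],s["wrist_force"],s["finger_gap"])
E
python3 w.py w0
```

```text
[5.49794533e+02 6.80300477e-03 2.26939421e+02] [-3.14054996e+00 -6.55450499e-05  1.57077171e+00] [550.12299512  80.35261471 385.51147575] [ 2.86384171e+00 -3.08447218e-05  9.44110008e-04] [ 0.51499914  0.26306264 -0.22894121] 93.94308254180415
```

View pics/w0.png

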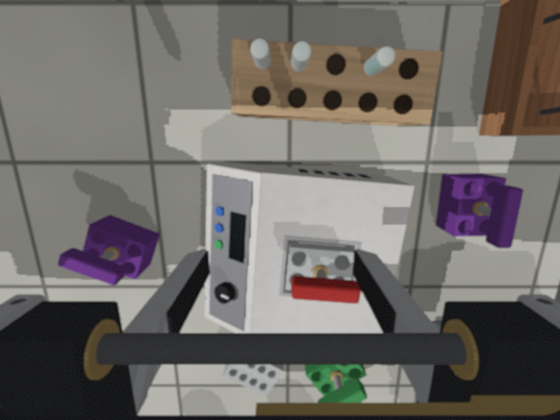

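The wrist view shows the handle at (325,290), the well at about (320,265), and the heater turned a few degrees clockwise.

```bash
cat > meas.py <<'E'
from h import *
import sys
def run(tag):
    z=np.load(tag+".npz"); c={k:z[k] for k in("mtx","eye","orientation")}; p,d=z["p"],z["d"]
    m=redmask(p)
    n,l,st,ce=cv2.connectedComponentsWithStats(m.astype(np.uint8)); i=1+np.argmax(st[1:,4]); m=l==i
    print("red",st[i])
    v,u=np.nonzero(m); P=onplane(c,np.c_[u,v],140.)
    print("mask on z140",cv2.minAreaRect(P[:,:2].astype(np.float32)))
    D=pts(c,d,m); print("depth z pct",np.percentile(D[:,2],[5,50,95]))
    T=D[D[:,2]>np.percentile(D[:,2],90)-3]; print("top",len(T),cv2.minAreaRect(T[:,:2].astype(np.float32)))
    A=pts(c,d,d>0); q=A[(abs(A[:,2]-85)<3)&(abs(A[:,0]-590)<160)&(abs(A[:,1]+60)<140)]
    G=np.zeros((600,600),np.uint8); ij=((q[:,:2]-[590,-60]+150)*2).round().astype(int); ij=ij[(ij>=0).all(1)&(ij<600).all(1)]
    G[ij[:,1],ij[:,0]]=255; G=cv2.morphologyEx(G,cv2.MORPH_CLOSE,np.ones((5,5)))
    cv2.imwrite("pics/"+tag+"_top.png",G[::-1])
    return c,p,d
if __name__=="__main__": run(sys.argv[1])
E
python3 meas.py w0
```

```text
red [ 292  277   68   25 1361]
mask on z140 ((591.1024169921875, -56.502479553222656), (21.405784606933594, 62.62623977661133), 85.11751556396484)
depth z pct [126.82499414 140.51335118 142.13814176]
top 879 ((591.0867309570312, -60.026798248291016), (13.914877891540527, 61.65372085571289), 84.19296264648438)
```

```bash
python3 - <<'E'
import cv2
p=cv2.imread("pics/w0.png")[150:345,190:430]
cv2.imwrite("pics/w0z.png",cv2.resize(p,None,fx=3.3,fy=3.0,interpolation=cv2.INTER_CUBIC)[:590])
E
```

```text
(no output)
```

View pics/w0_top.png

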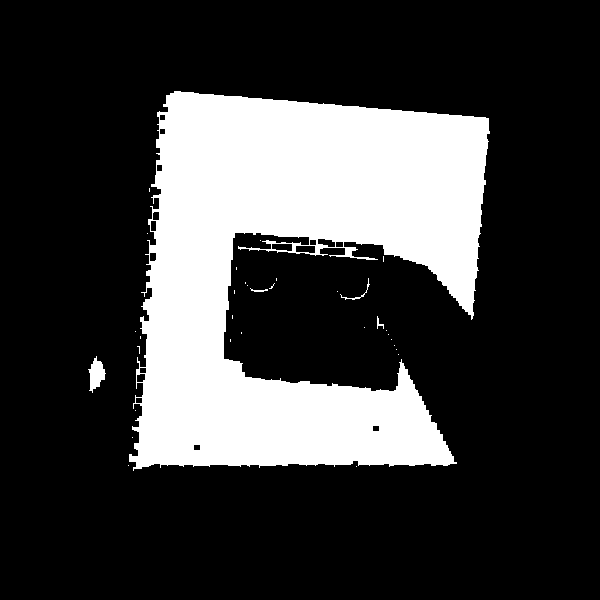

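View pics/w0z.png

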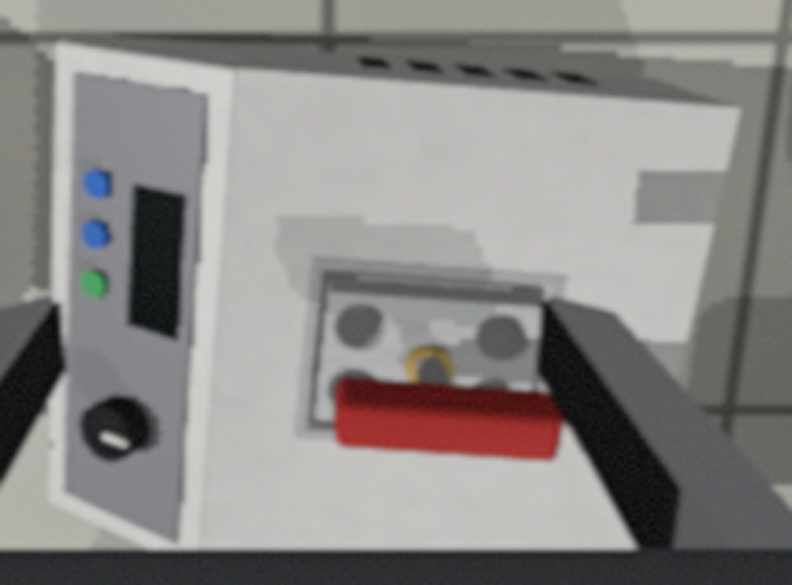

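{"fn": "carry_out", "kwargs": {"deltas": [[[0, 0, 0], 5, 1], [[0, 0, 0], 5, 1], [[0, 0, 0], 5, 1], [[0, 0, 0], 5, 1], [[0, 0, 0], 5, 1], [[0, 0, 0], 5, 1], [[0, 0, 0], 5, 1], [[0, 0, 0], 5, 1], [[0, 0, 0], 5, 1], [[0, 0, 0], 5, 1], [[0, 0, 0], 5, 1], [[0, 0, 0], 5, 1], [[0, 0, 0], 5, 1], [[0, 0, 0], 5, 1], [[0, 0, 0], 5, 1], [[0, 0, 0], 5, 1], [[0, 0, 0], 5, 1], [[0, 0, 0], 5, 1], [[0, 0, 0], 5, 1], [[0, 0, 0], 0, 1]]}}

```text
clock: 1.82
eef_pos: [549.9, -0.0, 227.2]
eef_rot: [3.142, 0.0, -0.091]
wrist_force: [-0.6, 0.2, -0.3]
finger_gap: 93.8
```

{"fn": "carry_out", "kwargs": {"deltas": [[[0.92, 1.14, 0], 0, 1], [[0.92, 1.14, 0], 0, 1], [[0.92, 1.14, 0], 0, 1], [[0.92, 1.14, 0], 0, 1], [[0.93, 1.14, 0], 0, 1], [[0, 0, 0], 0, 1], [[0, 0, 0], 0, 1], [[0, 0, 0], 0, 1]]}}

```text
clock: 2.48
eef_pos: [590.8, -60.7, 227.2]
eef_rot: [-3.141, 0.0, -0.086]
wrist_force: [-0.8, -0.1, -0.6]
finger_gap: 93.8
```

```bash
python3 w.py w1; python3 meas.py w1
```

```text
[590.77807932 -60.72368267 227.23309197] [-3.14148723e+00  4.38018528e-04 -8.60430782e-02] [670.74617321 -67.28950812 385.74972016] [ 2.86418633e+00  3.74264971e-04 -1.65589681e+00] [-0.80045484 -0.05226789 -0.56878109] 93.82620391581685
red [ 274  191   18   71 1118]
mask on z140 ((593.847412109375, -61.90546417236328), (14.35262680053711, 63.57931900024414), 84.76375579833984)
depth z pct [139.36264734 141.09426754 142.24814967]
top 1066 ((593.1765747070312, -61.79237365722656), (14.319901466369629, 61.45750045776367), 84.6708984375)
```

View pics/w1.png

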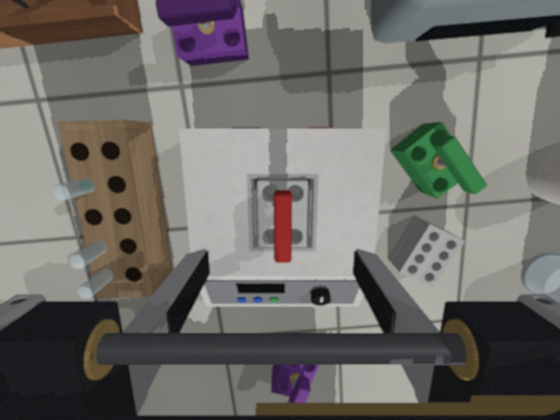

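Seen from above, the handle lies centred between the open jaws at (283,227), measured at (593,-62) with yaw -5.2°. I'll descend onto it.

{"fn": "carry_out", "kwargs": {"deltas": [[[0.2, 0.1, 0], 0, 1], [[0, 0, 0.9], 0, 1], [[0, 0, 0.9], 0, 1], [[0, 0, 0.9], 0, 1], [[0, 0, 0.9], 0, 1], [[0, 0, 0.9], 0, 1], [[0, 0, 0.9], 0, 1], [[0, 0, 0.9], 0, 1], [[0, 0, 0.9], 0, 1], [[0, 0, 0.9], 0, 0.6], [[0, 0, 0.9], 0, 0.4], [[0, 0, 0.5], 0, 0.4], [[0, 0, 0], 0, 0.3], [[0, 0, 0], 0, 0.3], [[0, 0, 0], 0, 0.3]], "grip_force": 10}}

```text
clock: 3.78
eef_pos: [593.1, -62.0, 133.0]
eef_rot: [3.142, -0.001, -0.087]
wrist_force: [-0.9, -0.6, 0.0]
finger_gap: 57.3
```

{"fn": "carry_out", "kwargs": {"deltas": [[[0, 0, 0], 0, 0.2], [[0, 0, 0], 0, 0.1], [[0, 0, 0], 0, 0], [[0, 0, 0], 0, 0], [[0, 0, 0], 0, 0], [[0, 0, 0], 0, 0]]}}

```text
clock: 4.28
eef_pos: [592.9, -62.0, 132.5]
eef_rot: [3.142, -0.0, -0.087]
wrist_force: [-0.3, -0.2, -0.6]
finger_gap: 17.3
```

```bash
python3 w.py w2; python3 - <<'E'
from cell import manip,vision
import cv2
s=manip.read_state();print(s["moment"])
p,d=vision.camera("side");cv2.imwrite("pics/s2.png",cv2.resize(p[130:260,200:370],None,fx=4.6,fy=4.6)[:,:,::-1])
E
```

```text
[592.88088203 -61.97336272 132.51138922] [ 3.14158232e+00 -1.26437353e-04 -8.72411946e-02] [672.74791986 -68.62402723 291.05299758] [ 2.86470367e+00  2.53134274e-04 -1.65711813e+00] [-0.32710813 -0.16545441 -0.62631562] 17.27120878928701
[0.04123872 0.16322688 0.08054723]
```

View pics/s2.png

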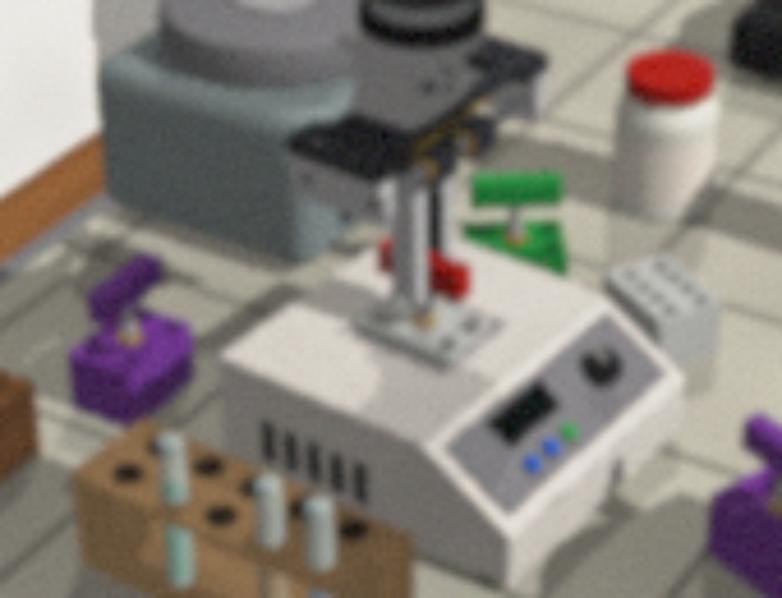

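View pics/w2.png

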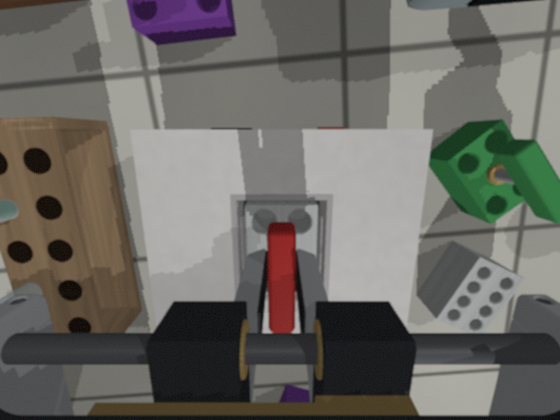

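{"fn": "carry_out", "kwargs": {"deltas": [[[0, -0.1, -0.03], 0, 0], [[0, -0.1, -0.03], 0, 0], [[0, -0.1, -0.03], 0, 0], [[0, -0.1, -0.04], 0, 0], [[0, 0, 0], 0, 0], [[0, 0, 0], 0, 0]]}}

```text
clock: 4.88
eef_pos: [593.0, -59.3, 133.1]
eef_rot: [3.139, 0.001, -0.088]
wrist_force: [1.4, -9.8, -6.6]
finger_gap: 16.0
```

```bash
cat > sense.py <<'E'
from h import *
import sys
from cell import manip, vision
tag=sys.argv[1]
c5,s5=np.cos(np.radians(-5)),np.sin(np.radians(-5)); H=np.array([[c5,s5],[-s5,c5]]); O=np.array([592.9,-62.0])
s=manip.read_state(); e=s["eef_pos"]; f=s["wrist_force"]; m=s["moment"]
print("t %.2f"%s["clock"],"tool heater xy",(H@(e[:2]-O)).round(1),"z %.1f"%(e[2]-132.5),"F",(H@f[:2]).round(1),f[2].round(1),"M",(H@m[:2]).round(2),m[2].round(2),"gap %.1f"%s["finger_gap"])
w=vision.calibration("wrist"); p,d=vision.camera("wrist"); np.savez(tag+".npz",p=p,d=d,**w)
cv2.imwrite(f"pics/{tag}.png",p[:,:,::-1])
P=pts(w,d,redmask(p)); P=P[np.abs(P[:,:2]-e[:2]).max(1)<60]
Q=np.c_[(P[:,:2]-O)@H.T,P[:,2]]
up=Q[Q[:,2]>np.percentile(Q[:,2],95)-5]
A=np.c_[up[:,:2],np.ones(len(up))]; k=np.linalg.lstsq(A,up[:,2],rcond=None)[0]
print("red top n",len(up),"mean yz",up[:,1:].mean(0).round(1),"slope y->lean left %.3f"%-k[1])
# block top (grey points near block, front end beyond fingers) in heater frame
B=pts(w,d,d>0); B=np.c_[(B[:,:2]-O)@H.T,B[:,2]]
b=B[(B[:,0]>24)&(B[:,0]<33)&(abs(B[:,1])<30)&(B[:,2]>70)&(B[:,2]<128)]
for lo in range(-30,30,6):
    g=b[(b[:,1]>=lo)&(b[:,1]<lo+6)]
    if len(g): print((lo+3,round(float(np.median(g[:,2])),1),len(g)),end=" ")
# heater top plane & motion
t=B[(B[:,0]>50)&(B[:,0]<80)&(abs(B[:,1])<85)&(abs(B[:,2]-85)<15)]
k=np.linalg.lstsq(np.c_[t[:,:2]-[65,0],np.ones(len(t))],t[:,2],rcond=None)[0]; print("\nheater top z %.1f slope x %.3f y %.3f"%(k[2],k[0],k[1]))
t=B[(B[:,0]>-40)&(B[:,0]<80)&(abs(B[:,2]-85)<6)]; 
for x in (50,65): 
    g=t[abs(t[:,0]-x)<5]; print("edges y at x=%d"%x,np.percentile(g[:,1],[.5,99.5]).round(1),end=" ")
g=t[(abs(t[:,1])<60)]; print("back edge x",np.percentile(g[:,0],99.5).round(1))
E
python3 sense.py w3
```

```text
t 4.88 tool heater xy [-0.1  2.7] z 0.6 F [ 2.2 -9.6] -6.6 M [-1.95 -0.41] 0.05 gap 16.0
red top n 2644 mean yz [  3.2 141.4] slope y->lean left 0.011
(-27, 86.0, 1) (-21, 91.9, 81) (-15, 92.1, 57) (-9, 92.0, 36) (-3, 92.1, 93) (3, 92.0, 142) (9, 91.7, 88) (15, 91.3, 31) (21, 91.3, 70) (27, 91.3, 61) 
heater top z 86.3 slope x -0.000 y 0.000
edges y at x=50 [-168.4   99.4] edges y at x=65 [-155.7   99.5] back edge x 79.9
```

View pics/w3.png

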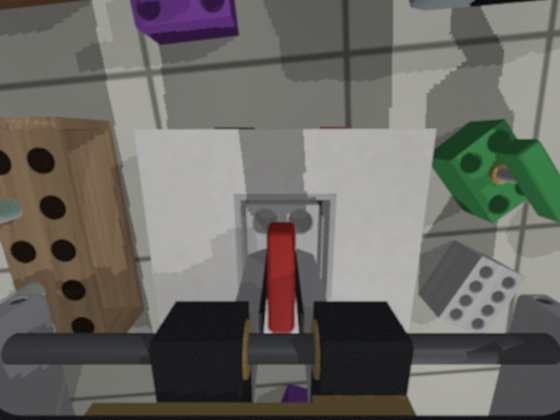

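The handle has moved about 3 mm sideways and the block tilts only about 0.02 rad. The heater top is still level. I'll lower the grip so the bar swivels more easily, and push further.

{"fn": "carry_out", "kwargs": {"deltas": [[[0, -0.08, -0.03], 0, 0], [[0, -0.08, -0.03], 0, 0], [[0, -0.08, -0.03], 0, 0], [[0, -0.08, -0.03], 0, 0], [[0, -0.08, -0.03], 0, 0], [[0, 0, 0], 0, 0], [[0, 0, 0], 0, 0]], "grip_force": 6}}

```text
clock: 5.52
eef_pos: [592.8, -55.3, 134.0]
eef_rot: [3.14, 0.002, -0.088]
wrist_force: [-1.1, -10.1, -8.9]
finger_gap: 16.2
```

```bash
python3 sense.py w4
```

```text
t 5.52 tool heater xy [-0.7  6.7] z 1.5 F [ -0.3 -10.2] -8.9 M [-1.87  0.04] 0.01 gap 16.2
red top n 2617 mean yz [  7.1 141.6] slope y->lean left 0.007
(-27, 85.8, 79) (-21, 92.5, 13) (-15, 92.4, 96) (-9, 92.5, 44) (-3, 92.3, 48) (3, 92.1, 117) (9, 92.0, 133) (15, 91.9, 59) (21, 91.5, 38) (27, 91.4, 95) 
heater top z 86.3 slope x 0.000 y 0.000
edges y at x=50 [-168.5  103. ] edges y at x=65 [-155.8  103.2] back edge x 80.0
```

The camera shows the heater itself slid about 3.5 mm to the left: its +y edge went from 99.4 to 103. Gripping the whole bar height wastes the lever arm, so I'll re-grip only the top few millimetres of the bar. That makes a freer hinge with a longer arm.

{"fn": "carry_out", "kwargs": {"deltas": [[[0, 0.22, 0.05], 0, 0.1], [[0, 0.22, 0.05], 0, 0.3], [[0, 0, 0], 0, 0.3], [[0, 0, 0], 0, 0.3], [[0, 0, -0.8], 0, 0.3], [[0, 0, -0.8], 0, 0.3], [[0, 0, -0.75], 0, 0.3], [[0, 0, 0], 0, 0.3], [[0, 0, 0], 0, 0.3]], "grip_force": 10}}

```text
clock: 6.32
eef_pos: [593.4, -58.4, 158.6]
eef_rot: [3.142, -0.001, -0.087]
wrist_force: [-0.2, 0.8, -0.8]
finger_gap: 28.1
```

```bash
python3 sense.py w5
```

```text
t 6.32 tool heater xy [0.2 3.7] z 26.1 F [-0.2  0.8] -0.8 M [0.09 0.12] 0.01 gap 28.1
red top n 1928 mean yz [  4.7 141.6] slope y->lean left 0.011
(-27, 85.1, 61) (-21, 92.3, 36) (-15, 92.3, 67) (-9, 91.8, 33) (-3, 91.9, 52) (3, 92.2, 108) (9, 91.9, 94) (15, 91.5, 35) (21, 91.4, 40) (27, 91.1, 77) 
heater top z 86.3 slope x 0.002 y 0.000
edges y at x=50 [-168.2  103.1] edges y at x=65 [-155.8  103.2] back edge x 79.7
```

View pics/w5.png

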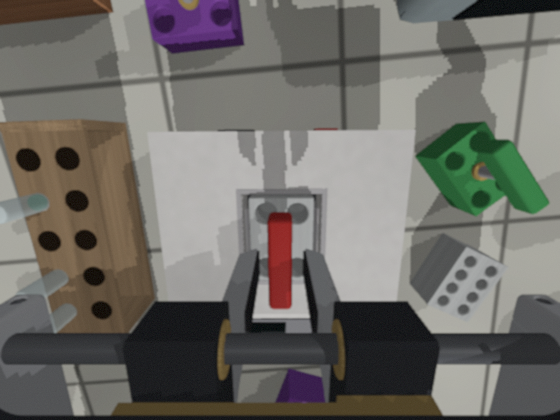

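{"fn": "carry_out", "kwargs": {"deltas": [[[0, -0.05, 0.15], 0, 0.2], [[0, 0, 0], 0, 0], [[0, 0, 0], 0, 0], [[0, -0.1, -0.02], 0, 0], [[0, -0.1, -0.02], 0, 0], [[0, -0.1, -0.02], 0, 0], [[0, -0.1, -0.02], 0, 0], [[0, -0.1, -0.02], 0, 0], [[0, 0, 0], 0, 0]], "grip_force": 10}}

```text
clock: 7.12
eef_pos: [593.2, -54.0, 156.3]
eef_rot: [3.14, 0.002, -0.088]
wrist_force: [-0.7, -8.8, -9.5]
finger_gap: 16.0
```

```bash
python3 sense.py w6
```

```text
t 7.12 tool heater xy [-0.4  8. ] z 23.8 F [ 0.1 -8.8] -9.5 M [-1.71 -0.09] 0.06 gap 16.0
red top n 2052 mean yz [  8.2 142. ] slope y->lean left 0.023
(-27, 85.7, 64) (-21, 92.8, 3) (-15, 93.4, 86) (-9, 92.9, 39) (-3, 92.6, 36) (3, 92.6, 99) (9, 92.4, 103) (15, 91.9, 45) (21, 91.5, 34) (27, 91.4, 78) 
heater top z 86.3 slope x 0.001 y 0.000
edges y at x=50 [-168.2  102.8] edges y at x=65 [-155.4  103.2] back edge x 79.6
```

The block now tilts about 0.04 to 0.05 rad and the heater stays put. Continuing.

{"fn": "carry_out", "kwargs": {"deltas": [[[0, -0.1, 0.02], 0, 0], [[0, -0.1, 0.02], 0, 0], [[0, -0.1, 0], 0, 0], [[0, -0.1, 0], 0, 0], [[0, 0, 0], 0, 0]]}}

```text
clock: 7.58
eef_pos: [593.7, -50.8, 157.1]
eef_rot: [3.138, 0.0, -0.088]
wrist_force: [-4.7, -14.1, 0.3]
finger_gap: 16.0
```

```bash
python3 sense.py w7
```

```text
t 7.58 tool heater xy [-0.1 11.2] z 24.6 F [ -3.4 -14.5] 0.3 M [-2.75  0.57] 0.0 gap 16.0
red top n 2072 mean yz [ 11.3 142.6] slope y->lean left 0.046
(-27, 84.5, 68) (-15, 94.8, 66) (-9, 94.1, 44) (-3, 93.5, 28) (3, 93.3, 84) (9, 93.1, 107) (15, 92.6, 63) (21, 91.8, 32) (27, 91.4, 64) 
heater top z 86.3 slope x 0.001 y 0.000
edges y at x=50 [-168.4  102.9] edges y at x=65 [-155.8  103.2] back edge x 80.0
```

{"fn": "carry_out", "kwargs": {"deltas": [[[0, -0.08, -0.04], 0, 0], [[0, -0.08, -0.04], 0, 0], [[0, -0.08, -0.04], 0, 0], [[0, -0.08, -0.04], 0, 0], [[0, 0, 0], 0, 0]]}}

```text
clock: 8.05
eef_pos: [594.0, -47.6, 158.2]
eef_rot: [3.138, 0.001, -0.088]
wrist_force: [-0.8, -13.9, -2.8]
finger_gap: 16.4
```

```bash
python3 sense.py w8
```

```text
t 8.05 tool heater xy [-0.2 14.4] z 25.7 F [  0.4 -13.9] -2.8 M [-2.74  0.23] 0.05 gap 16.4
red top n 2118 mean yz [ 14.2 143.3] slope y->lean left 0.059
(-27, 85.2, 72) (-21, 77.0, 1) (-15, 96.5, 50) (-9, 96.1, 56) (-3, 95.1, 28) (3, 94.4, 60) (9, 94.1, 93) (15, 93.7, 83) (21, 92.5, 34) (27, 91.6, 53) 
heater top z 86.3 slope x -0.000 y 0.000
edges y at x=50 [-168.3  103.3] edges y at x=65 [-155.7  103.4] back edge x 79.9
```

Lean is about 0.12 rad and the heater is steady. I'll push slightly further, then swing right in chunks.

{"fn": "carry_out", "kwargs": {"deltas": [[[0, -0.08, -0.04], 0, 0], [[0, -0.08, -0.04], 0, 0], [[0, 0, 0], 0, 0], [[0, 0.12, 0], 0, 0], [[0, 0.12, 0], 0, 0], [[0, 0.12, -0.02], 0, 0], [[0, 0.12, -0.03], 0, 0], [[0, 0.12, -0.03], 0, 0], [[0, 0.12, -0.03], 0, 0], [[0, 0.12, -0.03], 0, 0], [[0, 0, 0], 0, 0]]}}

```text
clock: 9.02
eef_pos: [593.4, -52.2, 160.4]
eef_rot: [-3.141, 0.001, -0.087]
wrist_force: [0.1, 4.7, -14.2]
finger_gap: 16.0
```

```bash
python3 sense.py w9
```

```text
t 9.02 tool heater xy [-0.3  9.8] z 27.9 F [-0.3  4.7] -14.2 M [0.87 0.25] 0.03 gap 16.0
red top n 2048 mean yz [ 10.  144.8] slope y->lean left 0.042
(-27, 86.9, 98) (-15, 96.7, 80) (-9, 96.3, 38) (-3, 95.8, 29) (3, 95.5, 74) (9, 95.2, 98) (15, 94.7, 55) (21, 94.1, 28) (27, 93.8, 67) 
heater top z 86.3 slope x 0.001 y 0.000
edges y at x=50 [-168.4  106.3] edges y at x=65 [-155.7  106.5] back edge x 79.8
```

The heater slid about 3 mm more at the extreme of the lean, for a total of about 6.5 mm, which a slide right would recover. I'll keep the upward pull smaller during the swing.

{"fn": "carry_out", "kwargs": {"deltas": [[[0, 0.12, 0.05], 0, 0], [[0, 0.12, 0.03], 0, 0], [[0, 0.12, 0], 0, 0], [[0, 0.12, -0.02], 0, 0], [[0, 0.12, -0.02], 0, 0], [[0, 0, 0], 0, 0]]}}

```text
clock: 9.57
eef_pos: [593.8, -57.5, 161.9]
eef_rot: [-3.14, -0.002, -0.087]
wrist_force: [-1.8, 11.5, -0.2]
finger_gap: 15.7
```

```bash
python3 sense.py w10
```

```text
t 9.57 tool heater xy [0.5 4.5] z 29.4 F [-2.8 11.3] -0.2 M [2.21 0.6 ] 0.08 gap 15.7
red top n 2023 mean yz [  4.9 146. ] slope y->lean left 0.009
(-27, 86.6, 96) (-21, 96.4, 34) (-15, 96.1, 68) (-9, 96.1, 23) (-3, 95.7, 37) (3, 96.0, 89) (9, 96.0, 77) (15, 95.9, 27) (21, 95.9, 35) (27, 95.7, 85) 
heater top z 86.3 slope x 0.002 y 0.000
edges y at x=50 [-168.3  106.3] edges y at x=65 [-155.7  106.5] back edge x 79.4
```

{"fn": "carry_out", "kwargs": {"deltas": [[[0, 0.1, -0.02], 0, 0], [[0, 0.1, -0.03], 0, 0], [[0, 0.1, -0.03], 0, 0], [[0, 0.1, -0.03], 0, 0], [[0, 0.1, -0.03], 0, 0], [[0, 0.1, -0.03], 0, 0], [[0, 0, 0], 0, 0]]}}

```text
clock: 10.2
eef_pos: [593.5, -63.1, 164.0]
eef_rot: [-3.139, -0.003, -0.087]
wrist_force: [-2.8, 14.8, 2.8]
finger_gap: 16.1
```

```bash
python3 sense.py w11
```

```text
t 10.20 tool heater xy [ 0.7 -1.1] z 31.5 F [-4.1 14.5] 2.8 M [2.71 0.59] 0.1 gap 16.1
red top n 2029 mean yz [ -0.6 147.6] slope y->lean left -0.052
(-27, 87.0, 82) (-21, 96.3, 56) (-15, 96.3, 46) (-9, 96.7, 25) (-3, 97.1, 52) (3, 97.5, 88) (9, 97.9, 57) (15, 98.2, 29) (21, 98.8, 55) (27, 99.1, 53) 
heater top z 86.3 slope x 0.002 y 0.000
edges y at x=50 [-168.2  106. ] edges y at x=65 [-155.4  106.4] back edge x 79.5
```

{"fn": "carry_out", "kwargs": {"deltas": [[[0, 0.08, -0.05], 0, 0], [[0, 0.08, -0.05], 0, 0], [[0, 0.08, -0.05], 0, 0], [[0, 0.08, -0.05], 0, 0], [[0, 0.06, -0.03], 0, 0], [[0, 0, 0], 0, 0]]}}

```text
clock: 10.75
eef_pos: [592.9, -66.9, 165.5]
eef_rot: [-3.139, -0.002, -0.087]
wrist_force: [-1.4, 12.5, -3.9]
finger_gap: 15.6
```

```bash
python3 sense.py w12
```

```text
t 10.75 tool heater xy [ 0.4 -4.9] z 33.0 F [-2.5 12.4] -3.9 M [2.62 0.35] 0.03 gap 15.6
red top n 2078 mean yz [ -4.  148.5] slope y->lean left -0.087
(-27, 86.9, 75) (-21, 96.4, 76) (-15, 97.0, 40) (-9, 97.7, 30) (-3, 98.6, 67) (3, 99.0, 91) (9, 99.5, 42) (15, 100.2, 28) (21, 101.2, 70) (27, 101.6, 33) 
heater top z 86.3 slope x 0.001 y 0.000
edges y at x=50 [-168.2  106.2] edges y at x=65 [-155.1  106.3] back edge x 79.9
```

Leant right about 0.105 rad, and the block is up about 6.8 mm in the middle. Swinging left.

{"fn": "carry_out", "kwargs": {"deltas": [[[0, 0.08, -0.05], 0, 0], [[0, 0.08, -0.04], 0, 0], [[0, 0, 0], 0, 0], [[0, -0.12, 0], 0, 0], [[0, -0.12, 0], 0, 0], [[0, -0.12, -0.02], 0, 0], [[0, -0.12, -0.03], 0, 0], [[0, -0.12, -0.03], 0, 0], [[0, -0.12, -0.02], 0, 0], [[0, -0.12, -0.02], 0, 0], [[0, -0.12, -0.02], 0, 0], [[0, -0.12, -0.02], 0, 0], [[0, -0.12, -0.02], 0, 0], [[0, 0, 0], 0, 0]]}}

```text
clock: 11.97
eef_pos: [593.7, -59.4, 168.2]
eef_rot: [3.139, -0.002, -0.088]
wrist_force: [-2.9, -8.7, -1.9]
finger_gap: 15.8
```

```bash
python3 sense.py w13
```

```text
t 11.97 tool heater xy [0.5 2.7] z 35.7 F [-2.1 -8.9] -1.9 M [-1.77  0.3 ] 0.0 gap 15.8
red top n 2017 mean yz [  3.  150.7] slope y->lean left -0.031
(-27, 86.7, 77) (-21, 99.5, 11) (-15, 99.5, 77) (-9, 99.9, 24) (-3, 100.2, 34) (3, 100.5, 82) (9, 101.2, 78) (15, 101.2, 36) (21, 101.5, 31) (27, 101.9, 77) 
heater top z 86.3 slope x -0.001 y 0.000
edges y at x=50 [-168.2  104.9] edges y at x=65 [-155.3  105.1] back edge x 79.3
```

The grip on the bar's top is getting shallow at about 3 mm. I'll reseat it a little deeper with more grip, then continue left.

{"fn": "carry_out", "kwargs": {"deltas": [[[0, 0.05, 0], 0, 0.25], [[0, 0, 0.2], 0, 0.25], [[0, 0, 0.2], 0, 0.25], [[0, 0, 0], 0, 0.1], [[0, 0, 0], 0, 0], [[0, 0, 0], 0, 0], [[0, -0.12, -0.03], 0, 0], [[0, -0.12, -0.03], 0, 0], [[0, -0.12, -0.03], 0, 0], [[0, -0.12, -0.03], 0, 0], [[0, -0.12, -0.03], 0, 0], [[0, -0.12, -0.03], 0, 0], [[0, 0, 0], 0, 0]], "grip_force": 15}}

```text
clock: 13.1
eef_pos: [594.1, -53.0, 165.6]
eef_rot: [3.138, -0.002, -0.088]
wrist_force: [-1.8, -13.4, 4.5]
finger_gap: 15.6
```

```bash
python3 sense.py w14
```

```text
t 13.10 tool heater xy [0.4 9.1] z 33.1 F [ -0.6 -13.5] 4.5 M [-2.68  0.22] -0.0 gap 15.6
red top n 2069 mean yz [  9.3 152.5] slope y->lean left 0.009
(-27, 86.9, 76) (-21, 85.1, 1) (-15, 103.0, 58) (-9, 102.9, 46) (-3, 102.5, 28) (3, 102.5, 54) (9, 102.5, 91) (15, 102.4, 61) (21, 102.1, 31) (27, 102.1, 56) 
heater top z 86.3 slope x 0.000 y 0.000
edges y at x=50 [-168.5  104.9] edges y at x=65 [-155.3  105. ] back edge x 79.8
```

{"fn": "carry_out", "kwargs": {"deltas": [[[0, -0.1, -0.06], 0, 0], [[0, -0.1, -0.06], 0, 0], [[0, -0.1, -0.06], 0, 0], [[0, -0.1, -0.05], 0, 0], [[0, -0.1, -0.05], 0, 0], [[0, -0.1, -0.05], 0, 0], [[0, -0.1, -0.04], 0, 0], [[0, 0, 0], 0, 0]]}}

```text
clock: 13.82
eef_pos: [594.3, -46.0, 168.2]
eef_rot: [3.138, 0.0, -0.088]
wrist_force: [0.1, -13.4, -3.4]
finger_gap: 16.0
```

```bash
python3 sense.py w15
```

```text
t 13.82 tool heater xy [-0.  16.1] z 35.7 F [  1.3 -13.3] -3.4 M [-2.75 -0.06] 0.01 gap 16.0
red top n 2130 mean yz [ 15.9 154.3] slope y->lean left 0.047
(-27, 86.1, 85) (-15, 107.2, 21) (-9, 106.9, 78) (-3, 106.2, 28) (3, 105.3, 33) (9, 105.0, 84) (15, 104.4, 84) (21, 103.7, 37) (27, 103.0, 36) 
heater top z 86.3 slope x 0.002 y 0.000
edges y at x=50 [-168.1  104.9] edges y at x=65 [-155.3  105.3] back edge x 79.3
```

Leant left about 0.1 rad, the block is up 13 mm, and the heater is still. Swinging right.

{"fn": "carry_out", "kwargs": {"deltas": [[[0, 0.12, 0], 0, 0], [[0, 0.12, -0.01], 0, 0], [[0, 0.12, -0.02], 0, 0], [[0, 0.12, -0.03], 0, 0], [[0, 0.12, -0.03], 0, 0], [[0, 0.12, -0.03], 0, 0], [[0, 0.12, -0.03], 0, 0], [[0, 0.12, -0.03], 0, 0], [[0, 0.12, -0.03], 0, 0], [[0, 0.12, -0.03], 0, 0], [[0, 0.1, -0.03], 0, 0], [[0, 0.1, -0.03], 0, 0], [[0, 0, 0], 0, 0]]}}

```text
clock: 14.95
eef_pos: [593.1, -57.7, 171.4]
eef_rot: [-3.141, 0.001, -0.087]
wrist_force: [0.6, 6.2, -11.9]
finger_gap: 15.9
```

```bash
python3 sense.py w16
```

```text
t 14.95 tool heater xy [-0.2  4.3] z 38.9 F [0.1 6.3] -11.9 M [ 1.22 -0.04] 0.03 gap 15.9
red top n 2056 mean yz [  4.7 156.9] slope y->lean left 0.005
(-27, 86.8, 76) (-21, 107.4, 34) (-15, 107.3, 68) (-9, 107.2, 31) (-3, 107.0, 42) (3, 107.2, 90) (9, 107.2, 80) (15, 107.0, 36) (21, 107.1, 43) (27, 107.1, 77) 
heater top z 86.4 slope x 0.001 y 0.000
edges y at x=50 [-168.2  104.8] edges y at x=65 [-155.6  105.1] back edge x 79.9
```

{"fn": "carry_out", "kwargs": {"deltas": [[[0, 0.12, -0.01], 0, 0], [[0, 0.12, -0.01], 0, 0], [[0, 0.12, -0.02], 0, 0], [[0, 0.12, -0.03], 0, 0], [[0, 0.12, -0.03], 0, 0], [[0, 0.12, -0.03], 0, 0], [[0, 0.12, -0.04], 0, 0], [[0, 0.1, -0.04], 0, 0], [[0, 0.08, -0.04], 0, 0], [[0, 0, 0], 0, 0]]}}

```text
clock: 15.83
eef_pos: [592.4, -67.3, 174.2]
eef_rot: [-3.14, -0.0, -0.087]
wrist_force: [1.3, 8.9, -10.3]
finger_gap: 15.7
```

```bash
python3 sense.py w17
```

```text
t 15.83 tool heater xy [-0.1 -5.3] z 41.7 F [0.5 8.9] -10.3 M [ 1.98 -0.01] -0.02 gap 15.7
red top n 2092 mean yz [ -4.7 159. ] slope y->lean left -0.061
(-27, 87.7, 63) (-21, 107.7, 74) (-15, 107.9, 25) (-9, 108.6, 36) (-3, 109.2, 86) (3, 109.5, 83) (9, 110.1, 36) (15, 110.5, 33) (21, 111.2, 78) (27, 111.4, 9) 
heater top z 86.4 slope x 0.001 y 0.000
edges y at x=50 [-167.9  103.9] edges y at x=65 [-155.2  104. ] back edge x 79.3
```

{"fn": "carry_out", "kwargs": {"deltas": [[[0, 0.1, -0.03], 0, 0], [[0, 0.1, -0.03], 0, 0], [[0, 0, 0], 0, 0], [[0, -0.12, 0], 0, 0], [[0, -0.12, 0], 0, 0], [[0, -0.12, -0.02], 0, 0], [[0, -0.12, -0.03], 0, 0], [[0, -0.12, -0.03], 0, 0], [[0, -0.12, -0.03], 0, 0], [[0, -0.12, -0.02], 0, 0], [[0, -0.12, -0.02], 0, 0], [[0, -0.12, -0.02], 0, 0], [[0, -0.12, -0.02], 0, 0], [[0, 0, 0], 0, 0]]}}

```text
clock: 17.05
eef_pos: [593.2, -59.1, 177.1]
eef_rot: [3.14, -0.001, -0.088]
wrist_force: [-1.5, -6.6, -10.8]
finger_gap: 15.7
```

```bash
python3 sense.py w18
```

```text
t 17.05 tool heater xy [0.1 2.9] z 44.6 F [-0.9 -6.7] -10.8 M [-1.46  0.33] -0.06 gap 15.7
red top n 2071 mean yz [  3.1 161.3] slope y->lean left 0.008
(-21, 111.4, 51) (-15, 111.5, 56) (-9, 111.3, 29) (-3, 111.3, 60) (3, 111.5, 81) (9, 111.5, 65) (15, 111.3, 28) (21, 111.1, 50) (27, 111.3, 60) 
heater top z 86.3 slope x 0.001 y 0.000
edges y at x=50 [-168.1  100.6] edges y at x=65 [-155.3  100.6] back edge x 79.5
```

The heater slid back to within about 1 mm of its start position. The block is up 19 mm.

{"fn": "carry_out", "kwargs": {"deltas": [[[0, -0.12, -0.01], 0, 0], [[0, -0.12, -0.01], 0, 0], [[0, -0.12, -0.02], 0, 0], [[0, -0.12, -0.03], 0, 0], [[0, -0.12, -0.03], 0, 0], [[0, -0.12, -0.03], 0, 0], [[0, -0.12, -0.03], 0, 0], [[0, -0.1, -0.03], 0, 0], [[0, 0, 0], 0, 0]]}}

```text
clock: 17.85
eef_pos: [594.2, -50.4, 179.6]
eef_rot: [3.139, -0.002, -0.088]
wrist_force: [-3.4, -10.8, -7.3]
finger_gap: 15.6
```

```bash
python3 sense.py w19
```

```text
t 17.85 tool heater xy [ 0.3 11.7] z 47.1 F [ -2.4 -11.1] -7.3 M [-2.15  0.43] -0.01 gap 15.6
red top n 2089 mean yz [ 11.6 163.1] slope y->lean left 0.084
(-15, 115.4, 80) (-9, 114.8, 34) (-3, 114.1, 24) (3, 113.7, 70) (9, 113.3, 92) (15, 112.5, 47) (21, 111.8, 23) (27, 111.4, 65) 
heater top z 86.3 slope x 0.003 y 0.000
edges y at x=50 [-168.1  100.7] edges y at x=65 [-155.4  100.4] back edge x 79.8
```

{"fn": "carry_out", "kwargs": {"deltas": [[[0, -0.08, -0.03], 0, 0], [[0, 0, 0], 0, 0], [[0, 0.12, 0], 0, 0], [[0, 0.12, 0], 0, 0], [[0, 0.12, -0.02], 0, 0], [[0, 0.12, -0.03], 0, 0], [[0, 0.12, -0.03], 0, 0], [[0, 0.12, -0.03], 0, 0], [[0, 0.12, -0.03], 0, 0], [[0, 0.12, -0.03], 0, 0], [[0, 0.12, -0.02], 0, 0], [[0, 0.12, -0.02], 0, 0], [[0, 0.12, -0.01], 0, 0], [[0, 0.12, -0.01], 0, 0], [[0, 0, 0], 0, 0]]}}

```text
clock: 19.15
eef_pos: [593.6, -61.2, 182.4]
eef_rot: [-3.139, -0.003, -0.087]
wrist_force: [0.3, 10.4, 0.4]
finger_gap: 15.0
```

```bash
python3 sense.py w20
```

```text
t 19.15 tool heater xy [0.6 0.8] z 49.9 F [-0.6 10.4] 0.4 M [2.1  0.22] -0.04 gap 15.0
red top n 2052 mean yz [  1.3 165.4] slope y->lean left 0.027
(-27, 116.1, 7) (-21, 115.8, 80) (-15, 115.9, 26) (-9, 115.5, 27) (-3, 115.4, 79) (3, 115.4, 83) (9, 114.9, 30) (15, 114.9, 27) (21, 114.9, 76) (27, 114.9, 21) 
heater top z 86.3 slope x 0.002 y 0.001
edges y at x=50 [-168.3  100.4] edges y at x=65 [-155.2  100.5] back edge x 79.4
```

{"fn": "carry_out", "kwargs": {"deltas": [[[0, -0.05, 0], 0, 0.25], [[0, 0, 0.2], 0, 0.25], [[0, 0, 0.2], 0, 0.25], [[0, 0, 0], 0, 0.1], [[0, 0, 0], 0, 0], [[0, 0, 0], 0, 0], [[0, 0.12, -0.05], 0, 0], [[0, 0.12, -0.05], 0, 0], [[0, 0.12, -0.05], 0, 0], [[0, 0.12, -0.05], 0, 0], [[0, 0.12, -0.05], 0, 0], [[0, 0.12, -0.05], 0, 0], [[0, 0, 0], 0, 0]]}}

```text
clock: 20.28
eef_pos: [592.3, -69.7, 180.1]
eef_rot: [3.141, -0.0, -0.087]
wrist_force: [-0.0, -1.9, 2.1]
finger_gap: 16.4
```

```bash
python3 sense.py w21
```

```text
t 20.28 tool heater xy [ 0.  -7.7] z 47.6 F [ 0.2 -1.9] 2.1 M [-0.31  0.15] 0.04 gap 16.4
red top n 2211 mean yz [ -7.2 167.7] slope y->lean left -0.092
(-27, 115.0, 12) (-21, 115.1, 87) (-15, 116.1, 30) (-9, 117.3, 34) (-3, 118.1, 78) (3, 118.9, 87) (9, 119.7, 32) (15, 120.5, 34) (21, 121.7, 88) (27, 121.3, 7) 
heater top z 86.3 slope x 0.000 y 0.000
edges y at x=50 [-167.6  100.3] edges y at x=65 [-155.4  100.5] back edge x 79.4
```

The forces have dropped to about zero and the rise is 26.4 mm, at the end of the leaves' grip. I'll swing back to upright.

{"fn": "carry_out", "kwargs": {"deltas": [[[0, -0.12, -0.03], 0, 0], [[0, -0.12, -0.03], 0, 0], [[0, -0.12, -0.03], 0, 0], [[0, -0.12, -0.03], 0, 0], [[0, -0.12, -0.03], 0, 0], [[0, -0.12, -0.03], 0, 0], [[0, -0.1, -0.03], 0, 0], [[0, 0, 0], 0, 0]]}}

```text
clock: 21.0
eef_pos: [593.1, -61.3, 182.6]
eef_rot: [3.141, -0.001, -0.087]
wrist_force: [-1.0, -2.8, 5.8]
finger_gap: 15.5
```

```bash
python3 sense.py w22
```

```text
t 21.00 tool heater xy [0.2 0.8] z 50.1 F [-0.7 -2.9] 5.8 M [-0.76  0.26] 0.03 gap 15.5
red top n 2142 mean yz [  1.  170.6] slope y->lean left -0.050
(-21, 119.7, 50) (-15, 119.7, 58) (-9, 120.1, 23) (-3, 120.5, 49) (3, 120.8, 93) (9, 121.2, 67) (15, 121.4, 29) (21, 121.7, 42) (27, 122.2, 67) 
heater top z 86.3 slope x -0.001 y 0.000
edges y at x=50 [-167.9  100.6] edges y at x=65 [-155.3  100.6] back edge x 79.6
```

View pics/w22.png

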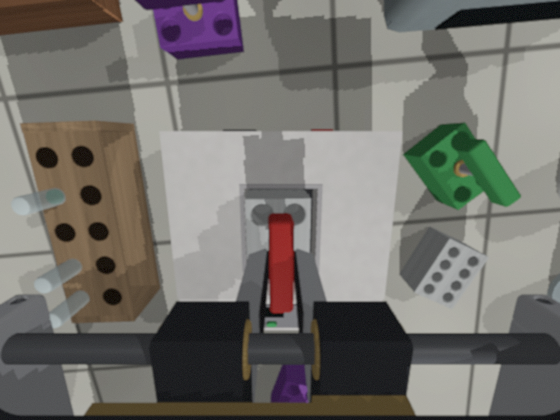

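{"fn": "carry_out", "kwargs": {"deltas": [[[0, -0.1, -0.03], 0, 0], [[0, -0.1, -0.03], 0, 0], [[0, -0.1, -0.03], 0, 0], [[0, 0, 0], 0, 0], [[0, 0, 0], 0, 0]], "grip_force": 35}}

```text
clock: 21.47
eef_pos: [593.2, -58.2, 182.9]
eef_rot: [3.141, -0.0, -0.087]
wrist_force: [-1.2, -3.5, 1.9]
finger_gap: 15.4
```

```bash
python3 sense.py w23
```

```text
t 21.47 tool heater xy [-0.   3.8] z 50.4 F [-0.9 -3.6] 1.9 M [-0.97  0.04] -0.01 gap 15.4
red top n 2132 mean yz [  4.1 170.9] slope y->lean left -0.030
(-21, 120.4, 10) (-15, 120.2, 77) (-9, 120.3, 34) (-3, 120.6, 32) (3, 121.2, 81) (9, 121.3, 90) (15, 121.5, 40) (21, 121.6, 33) (27, 122.1, 77) 
heater top z 86.3 slope x 0.003 y 0.001
edges y at x=50 [-168.1  100.5] edges y at x=65 [-155.   100.7] back edge x 79.3
```

{"fn": "carry_out", "kwargs": {"deltas": [[[0, 0, -0.1], 0, 0], [[0, 0, -0.1], 0, 0], [[0, 0, -0.1], 0, 0], [[0, 0, -0.1], 0, 0], [[0, 0, 0], 0, 0]]}}

```text
clock: 21.93
eef_pos: [593.1, -58.0, 186.8]
eef_rot: [-3.141, 0.001, -0.087]
wrist_force: [0.2, -1.5, -5.3]
finger_gap: 15.3
```

```bash
python3 sense.py w24
```

```text
t 21.93 tool heater xy [-0.2  4. ] z 54.3 F [ 0.3 -1.5] -5.3 M [-0.4   0.12] 0.0 gap 15.3
red top n 2136 mean yz [  4.4 174.7] slope y->lean left -0.031
(-21, 123.1, 2) (-15, 123.9, 84) (-9, 123.7, 43) (-3, 124.1, 43) (3, 124.5, 80) (9, 124.9, 91) (15, 124.7, 52) (21, 125.6, 38) (27, 125.7, 83) 
heater top z 86.3 slope x 0.000 y 0.000
edges y at x=50 [-168.   100.5] edges y at x=65 [-155.3  100.7] back edge x 79.9
```

It is free: the pull is about 5 N, close to the block's weight. I'll recentre over the well and lift clear.

{"fn": "carry_out", "kwargs": {"deltas": [[[0, 0.1, 0], 0, 0], [[0, 0.1, -0.1], 0, 0], [[0, 0.1, -0.1], 0, 0], [[0, 0.1, -0.2], 0, 0], [[0, 0.1, -0.2], 0, 0], [[0, 0, -0.3], 0, 0], [[0, 0, -0.3], 0, 0], [[0, 0, -0.3], 0, 0], [[0, 0, -0.3], 0, 0], [[0, 0, -0.2], 0, 0], [[0, 0, -0.1], 0, 0], [[0, 0, -0.1], 0, 0], [[0, 0, 0], 0, 0], [[0, 0, 0], 0, 0], [[0, 0, 0], 0, 0]], "grip_force": 45}}

```text
clock: 23.23
eef_pos: [592.7, -63.1, 208.8]
eef_rot: [-3.142, 0.0, -0.087]
wrist_force: [-1.1, -0.1, -4.4]
finger_gap: 15.5
```

```bash
python3 sense.py w25; python3 - <<'E'
from h import *
from cell import vision
for n in("side","scene"):
    p,d=vision.camera(n);q=p[110:260,200:370] if n=="side" else p[130:290,190:360]
    cv2.imwrite(f"pics/{n}25.png",cv2.resize(q,None,fx=3.5,fy=3.5,interpolation=cv2.INTER_CUBIC)[:,:,::-1])
E
```

```text
t 23.23 tool heater xy [-0.1 -1.1] z 76.3 F [-1.1 -0.2] -4.4 M [0.05 0.12] 0.0 gap 15.5
red top n 2149 mean yz [ -0.8 196.7] slope y->lean left -0.024

heater top z 86.4 slope x 0.000 y 0.000
edges y at x=50 [-168.2  100.7] edges y at x=65 [-155.   100.6] back edge x 80.0
```

View pics/side25.png

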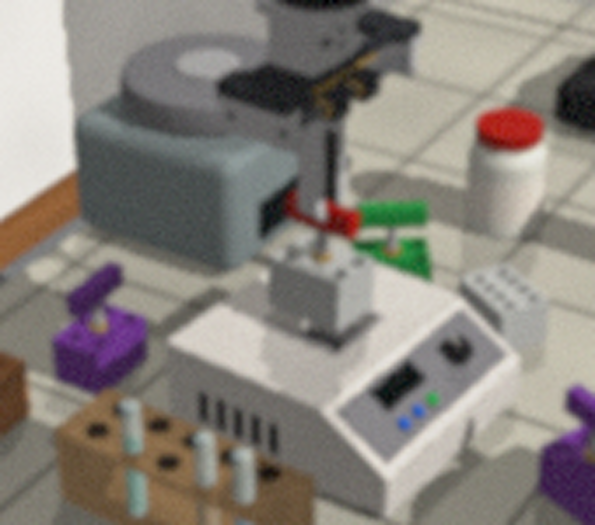

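View pics/scene25.png

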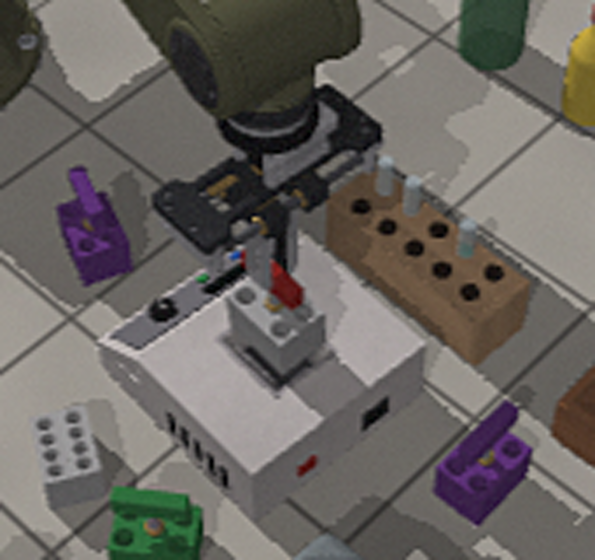

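The block hangs clear over the well, with its shadow gap visible in both views. One last check of pitch and stillness, then I'll hand in.

{"fn": "carry_out", "kwargs": {"deltas": [[[0, 0, 0], 0, 0], [[0, 0, 0], 0, 0], [[0, 0, 0], 0, 0], [[0, 0, 0], 0, 0], [[0, 0, 0], 0, 0], [[0, 0, 0], 0, 0]]}}

```text
clock: 23.88
eef_pos: [592.8, -63.1, 208.9]
eef_rot: [3.142, 0.0, -0.087]
wrist_force: [0.5, -0.4, -4.1]
finger_gap: 15.7
```

```bash
sed -i 's/^print("red top n"/print("pitch slope %.3f"%k[0]);&/; s/B\[:,2\]<128/B[:,2]<165/' sense.py; python3 sense.py w26
```

```text
t 23.88 tool heater xy [-0.1 -1.1] z 76.4 F [ 0.5 -0.4] -4.1 M [0.07 0.13] 0.01 gap 15.7
pitch slope -0.009
red top n 2149 mean yz [ -0.8 196.9] slope y->lean left -0.026
(-21, 145.8, 71) (-15, 146.0, 42) (-9, 146.4, 29) (-3, 147.0, 72) (3, 147.4, 93) (9, 147.2, 48) (15, 147.6, 30) (21, 148.2, 62) (27, 148.3, 47) 
heater top z 86.3 slope x 0.001 y -0.000
edges y at x=50 [-167.9  100.4] edges y at x=65 [-155.3  100.6] back edge x 79.2
```

```bash
python3 -c "
from cell import workorder; print(workorder.sign_off())"
```

```text
the job is handed in; nothing more can be done
None
```

The block is out of the leaves, and I handed the job in at about 24 s with the gripper still holding it over the well. No verdict came back.

**What I did:** I took the red handle across its 16 mm and rocked the block left and right, about 0.1 to 0.145 rad each way (6 to 8 degrees). It leant left three times and right three times, and climbed about 28 mm. Then I stood it up and lifted it clear.

**Last checks (by camera and wrist sensor):**

| Check | Measured |
|---|---|
| Height of the block's underside above the heater's top | about 15 mm |
| Block tilt | about 0.03 to 0.05 rad sideways (limit 0.14), 0.01 rad fore-aft |
| Block position | within about 3 mm of the well's centre |
| Sideways wrist force | about zero |
| Downward wrist force | about 4 N, the block's weight only |
| Heater | flat, about 1 mm from where it started |

**What went less well:**
- **Weak first grip:** The first push, with the whole bar gripped, slid the heater about 3.5 mm and hardly tilted the block. I switched to gripping only the top few millimetres of the bar.
- **Heater movement:** During the rocking the heater slid to at most about 6.5 mm left of its start, then came back.
- **Camera offset:** The wrist camera's heights read about 1.3 mm high against the known heater top, so I allowed for that.
- **Bystanders:** I saw no change in the bystanders in view in the last pictures, but I did not measure them.

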